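Load the detector's sample carriage and lock it home

TASK

Loosen the clamp knob, draw the sample carriage fully out to the loading end, tighten the knob to lock it there, and then stand every sample cup from the pocket tray upright in the carriage's trough. Loosen the knob again, slide the loaded carriage fully home under the detector head, tighten the knob to lock it, and push the emptied tray across the bench so that it lies squarely inside the taped outline. Leave the other things on the bench where they are.

Things in the scene. Friction and masses are not known exactly. Their poses are not given: they have to be found in the camera images.
- carriage (a joint): slide of the sample carriage along the detector station's rail (a flat aluminium plate 110 mm wide, 14 mm thick), m: 0 = fully home under the detector head (hard stop), 0.150 = fully out at the loading end (hard stop). About 2 N moves it when the clamp is loose; with the clamp tight a brake holds it (over 50 N)
- clamp (a joint): turn of the black clamp knob on the carriage, rad: 0 = fully loose, 1.4 = fully tight (hard stops). It grows clockwise seen from above. The brake bites above about 0.8, so below 0.7 the carriage is free and from 1.2 it is tight. It takes about 0.1 N m to turn and stays where it is left
- clamp_grip (a point): grip point on the black knob's vertical axis, 56 mm above the bench. The grip is an upright bar 44 mm long (point x) and 14 mm thick (point y), from 21 mm below to 10 mm above this point, over a round 44 mm skirt. The knob rides on the carriage 125 mm to the -y side of the trough's centre and turns with the joint; the carriage may be drawn and pushed by it
- trough (a point): centre of the carriage trough's floor, 24 mm above the bench, z up; +y points home to the detector head, -y to the loading end and the knob. Open grey box with dark floor, inside 78 mm (x) by 150 mm (y), walls 4 mm thick, 12 mm high. The white head overhangs the rail 66 to 96 mm above the bench and most of the trough when home; fully out, its edge is 115 mm to the +y side
- tray: loose grey pocket tray, 124 mm (x) by 130 mm (y) by 14 mm high, 0.35 kg; origin at the centre of its underside, z up. Floor and walls are 4 mm thick; two by three pockets (two along x, three along y), 10 mm deep, about 56 by 38 mm. The cups stand in some pockets, at most one in each
- cup1: round sample cup, all white, 29 mm diameter, 28 mm high, 30 g; origin at the centre of its underside, z up. Starts standing in a tray pocket; may be absent
- cup2: as cup1
- cup3: as cup1
- cup4: as cup1
- outline: rectangle of black tape on the bench where the emptied tray belongs, flat (nothing to bump over); inside 154 mm (x) by 160 mm (y), so 15 mm to spare on each side of the tray. Origin at its centre; the tray may lie either way round in it, its x along the outline's x
- amber: loose bystander: amber bottle 48 mm diameter, 100 mm high; leave it alone
- screwdriver: loose bystander: screwdriver 170 mm long lying on the bench; leave it alone
- marker: loose bystander: black marker 14 mm thick, 130 mm long, lying on the bench on the robot's side of the work; leave it alone
- cup5: as cup1
- cup6: as cup1
Mind the look-alikes: they are no part of the job. Of the things shaped like the tray, the grey one is meant.

How it is judged:
By the outcome, as a careful person would: the job done as asked, in the order asked, and still so for the second after the job is handed in, with the robot touching nothing.
Of cup1, cup2, cup3, cup4, cup5, cup6 only 3 to 6 are there at a start; the rules pass over those that are not, and their reading is None.
At some moment in a run one of tray may be knocked a few centimetres aside while the robot is not near it.
It also fails if it takes over 210 s, if anything falls off the work surface, if the arm or the gripper's body presses on something with over 40 N, if the wrist force passes 120 N, or if a joint passes its speed limit or range.

ROBOT

A 6-joint arm with a two-finger parallel gripper is mounted at the origin on the work surface. World frame = base frame: x ahead of the robot, y to its left, z up, the work surface at z = 0. Lengths are in m, angles in degrees, forces in N, time in s.
With the tool pointing down it reaches from about 0.3 to 0.75 m from the base axis. Payload 8.5 kg.
Tool frame: the origin (TCP) lies midway between the tips of the shut fingers; the grasp point (between the pads) lies 19 mm behind it (env.grasp_offset is the distance from the TCP to the grasp point, in m); z points along the fingers, y is the line along which they close (so a half turn about z gives the same grasp; the last joint's range is limited). The gripper opens to 85 mm and grips with 20 to 120 N. Pads are 22 mm wide; open, the fingers measure 114 mm over their backs; the gripper's body (76 mm by 85 mm) begins 54 mm behind the grasp point. The pads swing forward as they close: fully open they stand 13 mm farther back than shut.
Start: joints at [57.909, 21.807, 74.336, -0, 83.858, -12.336], TCP at [0.186, 0.518, 0.231] pointing down, gripper open.
Joint ranges: [-178.18, 178.18], [-50.72, 133.34], [12.68, 142.11], [-81.47, 261.47], [9.98, 163.14], [-165.26, 165.26]. Speed limits (degrees/s): [136.94, 136.94, 180, 180, 180, 180].

INTERFACE

Orientations are given as a 3x3 rotation matrix whose columns are the frame's x, y, z axes.
In Python, from rig import env gives the robot as it stands.
- The arm moves only by the tool servo_tool, never from a script. Its argument "deltas" is text: rows parted by semicolons, each of 7 numbers parted by spaces: the opening, from 0 (shut) to 1 (fully open), then the shift along the tool's x, y, z in mm, then the turn, a rotation vector about the tool's x, y, z in rad. A call has 1 to 8 rows; each row shifts and turns the commanded pose from where the row before left it, along the tool's axes as they then stand; what a row does not reach is not made up. A row lasts 1/12 s, in which the tool goes at most 41.7 mm and 7.16 degrees, less where a joint would pass 70% of its speed; a pose out of reach is approached as far as the arm can. A call is refused whole if a number of a shift passes 41.7 or a number of a turn 0.125, either way. A call with a gripper value outside its range is refused whole. The fingers move at their own pace and stop on an object; "newtons" is the grip in N (left out, the last holds). Time passes only in rows, so rows that do not move let the fingers close. It gives the time, the measured TCP pose, the force, the opening and the grip force at its end, in the units of the state.
- env.observe(): the state, without advancing time (a new reading comes with each control period).
- env.get_image(name): name is "side" or "top" or "wrist"; returns a dict with "img" (480x640x3 uint8, red, green, blue), "depth" (480x640 float32, m along the optical axis (not along the pixel's ray), 0 where there is no reading), "camera_matrix" (3x3 intrinsics, pixels), "world_to_cam" (4x4, takes a point from world to camera coordinates). Camera axes: x right, y down, z forward; pixel columns grow to the right and rows downward; lengths in m; the calibration is good to about 2 mm. A picture is of the moment at which its call begins.
- env.close_job(): hands the job in; it is judged then, once.
Trained networks look in a picture, given as the dict that the camera call returned (one of the last four; its "shot" number tells which), for a name from the list of things; names that differ only in an ending like _2 or _b are one class to them, and where a whole thing is asked for, a point or a joint stands for the part that bears it (a point fixed in the world has none). Each returns a list of dicts, best first, with "conf" (0 to 1); they miss things now and then, are a little off and sometimes report something else, mostly with a low value. They report only what shows in the picture. A call takes as long as a camera call. They do not tell look-alikes from the thing itself.
- env.spot_in(name, picture): "bbox" ([centre column, centre row, width, height] in pixels, round what is visible of it).
- env.spot_point(name, picture): "uv" ([column, row] in pixels: a listed point, or the origin of a listed thing).
The state is a dict: "time_s": time; "q": joint angles; "qvel": joint speeds; "joint_efforts": joint torques, N m; "position": TCP position; "tool_rot": TCP orientation; "ft_force": force on the tool from outside, world axes, zero at the start; "wrist_torque": the same for the moment, N m; "grip_width": finger opening in m; "gripper_force": force on a finger pad.
Only numpy, scipy, OpenCV 4.12 (cv2) and the standard library are available. Lean on these libraries where they do the work, as an engineer would, in place of code of your own. Each camera call takes 0.05 s, during which the arm holds its last target. There are 200 camera calls.

## Working session

There is one attempt and no reset: what is moved stays moved. The work goes in short steps, Python scripts to look and compute and a tool call to move; the robot and the scene stay as the last step left them, time stands still between calls to the robot, and variables do not carry over. Pictures are saved under pics/ and viewed, at most 14 in all, crops included, and the job is handed in when it is done.

Besides the shell and the picture viewer there is one more tool, called after "Request:" in YAML: its name, and indented under it one key for each argument. servo_tool: Moves the arm, as the interface text tells. Its arguments: {"type":"object","properties":{"deltas":{"type":"string"},"newtons":{"type":"number"}},"required":["deltas"]}

```bash
mkdir -p pics; ls
cat > h.py <<'E'
import numpy as np, cv2
from rig import env
def ray(p,uv):
    K=p["camera_matrix"];T=p["world_to_cam"];R=T[:3,:3];t=T[:3,3]
    d=R.T@np.linalg.solve(K,[uv[0],uv[1],1]);return -R.T@t,d
def at_z(p,uv,z):
    o,d=ray(p,uv);return o+d*(z-o[2])/d[2]
def dep(p,uv):
    u,v=int(round(uv[0])),int(round(uv[1]));w=p["depth"][max(v-2,0):v+3,max(u-2,0):u+3];w=w[w>0]
    o,d=ray(p,uv);return o+d*np.median(w) if len(w) else None
def proj(p,X):
    c=p["world_to_cam"]@np.r_[X,1];u=p["camera_matrix"]@c[:3];return u[:2]/u[2]
def save(p,n):cv2.imwrite("pics/"+n+".png",cv2.cvtColor(p["img"],cv2.COLOR_RGB2BGR))
def st():
    s=env.observe();return s
E
python3 - <<'E'
from h import *
np.set_printoptions(precision=3,suppress=True)
for c in ["top","side"]:
    p=env.get_image(c);save(p,c+"0")
    print(c,ray(p,(320,240)))
    for n,z in [("clamp_grip",.056),("trough",.024),("tray",0),("outline",0),("cup1",.004),("amber",0),("screwdriver",.01),("marker",.007)]:
        for r in env.spot_point(n,p)[:7]: print(n,round(r["conf"],2),np.round(r["uv"]),at_z(p,r["uv"],z),dep(p,r["uv"]))
s=env.observe();print(s["tool_rot"],s["position"],s["grip_width"],env.grasp_offset)
E
```

```text
pics
top (array([ 0.352, -0.068,  1.353]), array([ 0.091,  0.01 , -0.996]))
clamp_grip 0.66 [219. 198.] [0.593 0.252 0.056] [0.591 0.25  0.066]
trough 0.92 [185. 196.] [0.603 0.364 0.024] [0.603 0.364 0.025]
tray 0.86 [351. 222.] [ 0.534 -0.15   0.   ] [ 0.533 -0.15   0.007]
tray 0.76 [366. 290.] [ 0.322 -0.197  0.   ] [ 0.322 -0.196  0.007]
tray 0.76 [427. 330.] [ 0.204 -0.385  0.   ] [ 0.205 -0.383  0.006]
tray 0.68 [484. 274.] [ 0.376 -0.565  0.   ] [ 0.375 -0.562  0.007]
cup1 0.66 [367. 230.] [ 0.509 -0.201  0.004] [ 0.506 -0.198  0.032]
cup1 0.5 [339. 212.] [ 0.564 -0.113  0.004] [ 0.559 -0.112  0.033]
amber 0.68 [294. 158.] [0.737 0.033 0.   ] [0.723 0.029 0.051]
screwdriver 0.65 [354. 150.] [ 0.761 -0.159  0.01 ] [ 0.758 -0.159  0.019]
marker 0.74 [302. 263.] [0.403 0.002 0.007] [0.403 0.001 0.012]
side (array([0.269, 0.762, 1.039]), array([ 0.174, -0.65 , -0.739]))
clamp_grip 0.96 [231. 359.] [0.586 0.247 0.056] [0.585 0.249 0.061]
tray 0.93 [405. 149.] [ 0.368 -0.559  0.   ] [ 0.368 -0.549  0.008]
tray 0.65 [402. 244.] [ 0.317 -0.191  0.   ] [ 0.317 -0.187  0.004]
tray 0.63 [318. 234.] [ 0.524 -0.17   0.   ] [ 0.524 -0.167  0.003]
tray 0.6 [455. 199.] [ 0.209 -0.385  0.   ] [ 0.209 -0.381  0.004]
cup1 0.46 [322. 246.] [ 0.502 -0.131  0.004] [ 0.497 -0.111  0.027]
cup1 0.46 [302. 249.] [ 0.547 -0.108  0.004] [ 0.546 -0.103  0.011]
cup1 0.42 [329. 222.] [ 0.506 -0.216  0.004] [ 0.502 -0.197  0.024]
amber 0.88 [201. 279.] [0.747 0.036 0.   ] [0.735 0.055 0.027]
screwdriver 0.83 [223. 223.] [ 0.761 -0.137  0.01 ] [ 0.765 -0.144  0.001]
marker 0.83 [349. 295.] [ 0.406 -0.001  0.007] [0.405 0.002 0.012]
[[-0.941  0.338  0.   ]
 [ 0.338  0.941 -0.   ]
 [-0.    -0.    -1.   ]] [0.186 0.518 0.231] 0.08505995408386156 0.0187
```

View pics/top0.png

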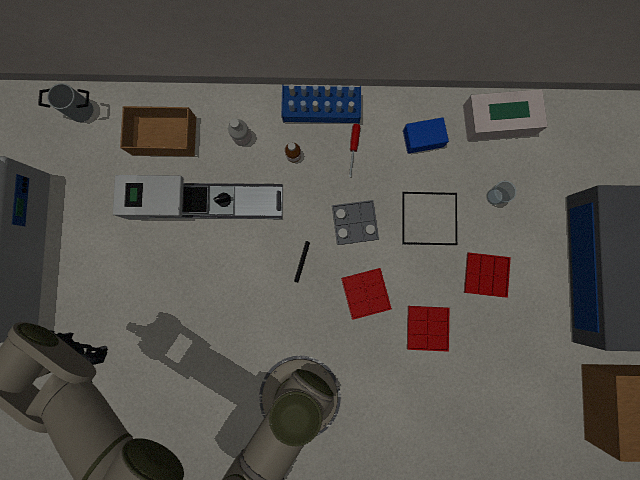

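View pics/side0.png

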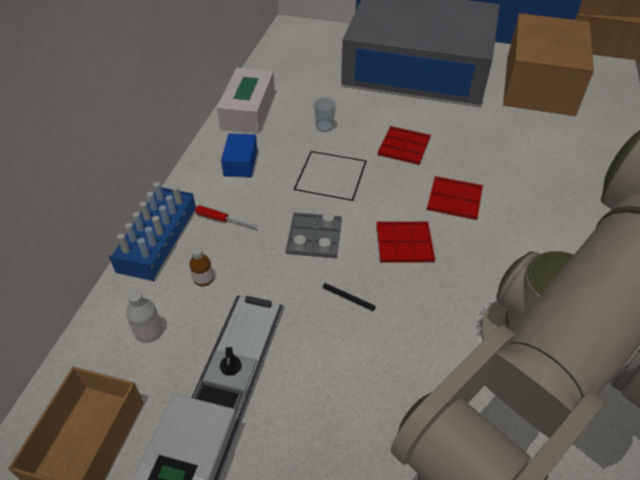

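Request:
servo_tool:
  deltas: "1 0 0 -20 0 0 -0.115;1 0 0 -20 0 0 -0.115;1 0 0 -20 0 0 -0.115;1 -30 -22 -10 0 0 0;1 -30 -22 -10 0 0 0;1 -30 -22 -10 0 0 0;1 -30 -22 0 0 0 0;1 -30 -22 0 0 0 0"

```text
time_s: 1.57
position: [0.3371, 0.4065, 0.3221]
tool_rot: [[-1.0, -0.001, 0.001], [-0.001, 1.0, 0.001], [-0.001, 0.001, -1.0]]
ft_force: [0.1, 1.5, -0.7]
grip_width: 0.0855
gripper_force: 0.0
```

Request:
servo_tool:
  deltas: "1 -30 -22 0 0 0 0;1 -30 -22 0 0 0 0;1 -30 -22 0 0 0 0;1 -30 -22 0 0 0 0;1 -30 -22 0 0 0 0;1 -30 -22 0 0 0 0;1 -14 -22 0 0 0 0;1 0 0 0 0 0 0"

```text
time_s: 2.23
position: [0.5328, 0.25, 0.3202]
tool_rot: [[-1.0, 0.005, -0.001], [0.005, 1.0, -0.001], [0.001, -0.001, -1.0]]
ft_force: [0.3, -0.5, 0.0]
grip_width: 0.0853
gripper_force: 0.0
```

Run:
```python
from h import *
np.set_printoptions(precision=3,suppress=True)
s=env.observe();print(s["tool_rot"],s["position"],s["q"])
p=env.get_image("wrist");save(p,"w1");print(ray(p,(320,240)),p["camera_matrix"])
for n,z in [("clamp_grip",.056),("trough",.024)]:
    for r in env.spot_point(n,p)[:3]: print(n,round(r["conf"],2),np.round(r["uv"]),at_z(p,r["uv"],z),dep(p,r["uv"]))
```

```text
[[-1.     0.005 -0.001]
 [ 0.005  1.    -0.001]
 [ 0.001 -0.001 -1.   ]] [0.533 0.25  0.32 ] [ 13.648  23.498  57.199  -0.066  99.369 -76.087]
(array([0.462, 0.251, 0.462]), array([ 0.257, -0.006, -0.967])) [[395.02    0.    321.151]
 [  0.    395.02  245.503]
 [  0.      0.      1.   ]]
clamp_grip 0.79 [317. 262.] [0.594 0.245 0.056] [0.591 0.245 0.065]
trough 0.93 [428. 249.] [0.59  0.372 0.024] [0.574 0.357 0.078]
```

View pics/w1.png

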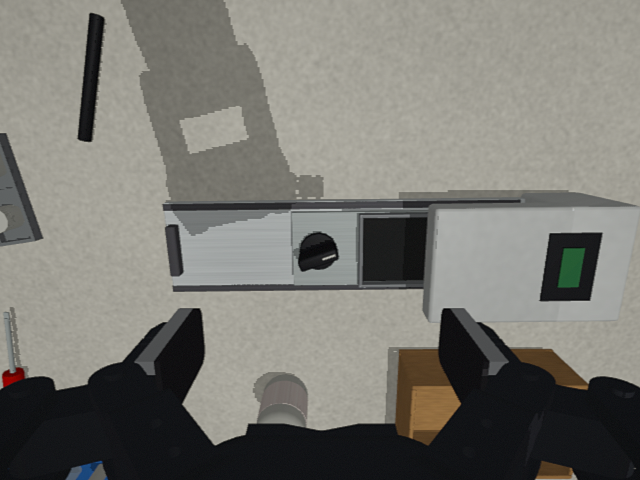

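Run:
```python
from h import *
np.set_printoptions(precision=4,suppress=True)
p=env.get_image("wrist")
c=cv2.cvtColor(p["img"],cv2.COLOR_RGB2BGR)[215:295,270:390]
cv2.imwrite("pics/k1.png",cv2.resize(c,None,fx=5,fy=5,interpolation=cv2.INTER_CUBIC))
# top of the grip bar: points with z in 0.060..0.070
K=p["camera_matrix"];T=p["world_to_cam"];R=T[:3,:3];t=T[:3,3]
v,u=np.mgrid[0:480,0:640];d=p["depth"]
P=np.stack([(u-K[0,2])/K[0,0]*d,(v-K[1,2])/K[1,1]*d,d],-1)-t;P=P@R
m=(abs(P[...,2]-.066)<.004)&(abs(P[...,1]-.245)<.04)&(abs(P[...,0]-.59)<.05)&(d>0)
Q=P[m][:,:2];print(len(Q),Q.mean(0),Q.min(0),Q.max(0))
r=cv2.minAreaRect((Q*1000).astype(np.float32));print(r)
a=np.linalg.svd(Q-Q.mean(0))[2][0];print("bar dir",a)
# rail surface height histogram and edges
for y0 in (.11,.14,.17,.2,.22):
    w=(abs(P[...,1]-y0)<.004)&(P[...,0]>.45)&(P[...,0]<.7)&(P[...,2]>.006)&(d>0)
    print(y0,P[w][:,0].min(),P[w][:,0].max(),np.median(P[w][:,2]))
for y0 in (.33,.35):
    w=(abs(P[...,1]-y0)<.003)&(P[...,0]>.5)&(P[...,0]<.68)&(d>0);print(y0,np.unique(np.round(P[w][:,2],3),return_counts=True))
```

```text
504 [0.5892 0.2462] [0.5774 0.2249] [0.6026 0.2675]
((589.8310546875, 246.067626953125), (14.443387985229492, 43.22590255737305), 18.877357482910156)
bar dir [-0.3394  0.9406]
0.11 0.5362535186020863 0.6451574788315888 0.013363483437073219
0.14 0.5360527858263738 0.6451144374179428 0.013333752701227157
0.17 0.5357020073354184 0.6450038046723215 0.013287070780455995
0.2 0.5135671711309554 0.6433973847612202 0.38486108442174577
0.22 0.5092596377481501 0.6434544008137174 0.4002437620662169
0.33 (array([-0.004, -0.003, -0.002, -0.001, -0.   ,  0.001,  0.002,  0.003,
        0.009,  0.01 ,  0.011,  0.012,  0.013,  0.014,  0.015,  0.018,
        0.019,  0.02 ,  0.021,  0.022,  0.023,  0.024,  0.025,  0.026,
        0.027,  0.028,  0.029,  0.031,  0.032,  0.033,  0.034,  0.035,
        0.036,  0.037,  0.38 ,  0.381,  0.382,  0.383,  0.384,  0.387,
        0.388,  0.389]), array([  2,   7,  53, 106,  68,  19,   3,   1,   1,   3,   3,   3,  27,
        30,   3,   1,   2,   2,   1,  44, 136, 123,  28,   3,   1,   3,
         2,   4,   5,   2,  12,  16,   5,   2,   1,   2,   5,   8,   9,
         2,   5,   4]))
0.35 (array([-0.003, -0.002, -0.001,  0.   ,  0.001,  0.002,  0.003,  0.004,
        0.01 ,  0.011,  0.012,  0.013,  0.014,  0.015,  0.019,  0.02 ,
        0.021,  0.022,  0.023,  0.024,  0.025,  0.026,  0.027,  0.028,
        0.029,  0.031,  0.032,  0.033,  0.034,  0.035,  0.036,  0.037]), array([  6,  55, 111,  68,  12,   2,   1,   2,   3,   4,  10,  22,  25,
         8,   1,   2,   4,  42, 147, 115,  27,   7,   1,   3,   4,   1,
         5,   4,  11,  13,   6,   2]))
```

View pics/k1.png

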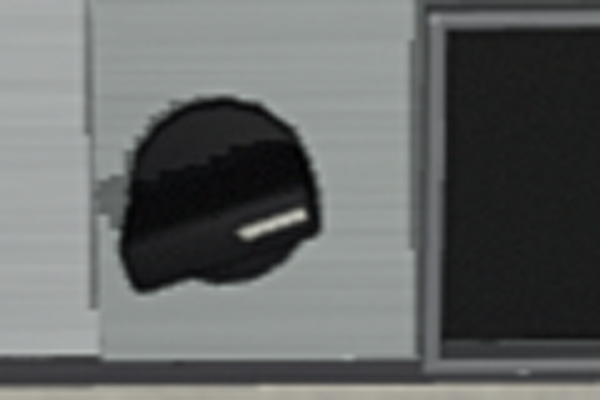

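Request:
servo_tool:
  deltas: "1 -28.5 -2 20 0 0 0.1227;1 -3 28 20 0 0 0.1227;1 0 0 20 0 0 0.1227;1 0 0 20 0 0 0.1227;1 0 0 20 0 0 0.1227;1 0 0 20 0 0 0.1227;1 0 0 20 0 0 0.1227;1 0 0 20 0 0 0.1227"

```text
time_s: 3.1
position: [0.5639, 0.2805, 0.1608]
tool_rot: [[-0.553, 0.833, 0.001], [0.833, 0.553, 0.0], [-0.0, 0.001, -1.0]]
ft_force: [0.3, 0.4, -0.2]
grip_width: 0.0852
gripper_force: 0.0
```

Request:
servo_tool:
  deltas: "1 0 0 20 0 0 0.1227;1 0 0 0 0 0 0.1227;1 0 0 0 0 0 0;1 0 0 0 0 0 0"

```text
time_s: 3.43
position: [0.5645, 0.2802, 0.142]
tool_rot: [[-0.342, 0.94, 0.001], [0.94, 0.342, 0.0], [0.0, 0.001, -1.0]]
ft_force: [-0.6, 0.7, 0.0]
grip_width: 0.0856
gripper_force: 0.0
```

```bash
cat > rel.py <<'E'
import sys
from h import *
# tool-frame offset (mm) from present TCP to target xyz, and yaw turn to target tool-x angle
def rel(X,yaw=None):
    s=env.observe();R=np.array(s["tool_rot"]);d=R.T@(np.array(X)-s["position"])*1000
    a=np.degrees(np.arctan2(R[1,0],R[0,0]))
    print("tool mm",np.round(d,1),"yaw",round(a,1),"q6",np.round(s["q"][5],1),"turn rad about tool z",None if yaw is None else round(-np.radians((yaw-a+180)%360-180),3))
E
python3 - <<'E'
from rel import *
rel([.5895,.2462,.040],109.4)
E
```

```text
tool mm [-40.5  11.8 102. ] yaw 110.0 q6 -4.4 turn rad about tool z 0.011
```

Request:
servo_tool:
  deltas: "1 -20 6 20 0 0 0.011;1 -20 6 20 0 0 0;1 0 0 20 0 0 0;1 0 0 20 0 0 0;1 0 0 20 0 0 0;1 0 0 0 0 0 0"

```text
time_s: 3.93
position: [0.5879, 0.2454, 0.0386]
tool_rot: [[-0.331, 0.944, -0.005], [0.944, 0.331, -0.001], [0.001, -0.005, -1.0]]
ft_force: [-0.4, -0.3, -0.1]
grip_width: 0.0855
gripper_force: 0.0
```

Request:
servo_tool:
  deltas: "0 0 0 0 0 0 0;0 0 0 0 0 0 0;0 0 0 0 0 0 0;0 0 0 0 0 0 0;0 0 0 0 0 0 0;0 0 0 0 0 0 0;0 0 0 0 0 0 0;0 0 0 0 0 0 0"
  newtons: 30

```text
time_s: 4.6
position: [0.5914, 0.2459, 0.0425]
tool_rot: [[-0.327, 0.945, 0.006], [0.945, 0.327, 0.002], [-0.0, 0.006, -1.0]]
ft_force: [6.1, 3.4, 0.9]
grip_width: 0.0133
gripper_force: 37.0
```

Run:
```python
from rel import *
rel([.5895,.2462,.040],109.4);s=env.observe();print(s["grip_width"],s["gripper_force"],s["ft_force"],s["wrist_torque"])
```

```text
tool mm [ 0.9 -1.8  2.5] yaw 109.1 q6 -7.1 turn rad about tool z -0.005
0.013270032876888662 37.02959418296814 [6.06489592 3.36496928 0.92596995] [ 0.42588645 -0.86394348  0.04005994]
```

Request:
servo_tool:
  deltas: "0 0 0 0 0 0 -0.1;0 0 0 0 0 0 -0.1;0 0 0 0 0 0 -0.1;0 0 0 0 0 0 -0.1;0 0 0 0 0 0 -0.1;0 0 0 0 0 0 -0.1;0 0 0 0 0 0 -0.1;0 0 0 0 0 0 -0.1"

```text
time_s: 5.27
position: [0.5913, 0.2456, 0.0424]
tool_rot: [[-0.908, 0.42, 0.005], [0.42, 0.908, 0.001], [-0.004, 0.003, -1.0]]
ft_force: [5.4, 0.5, 1.1]
grip_width: 0.0132
gripper_force: 37.1
```

Run:
```python
from rel import *
rel([.5895,.2462,.040],180);s=env.observe();print(s["grip_width"],s["gripper_force"],s["ft_force"],s["wrist_torque"])
```

```text
tool mm [ 1.9 -0.2  2.4] yaw 155.2 q6 -53.2 turn rad about tool z -0.433
0.01322669705226792 37.07512557506561 [5.41990108 0.46822714 1.12490412] [ 0.01875938 -0.76401292 -0.07814188]
```

Request:
servo_tool:
  deltas: "0 0 0 0 0 0 -0.1;0 0 0 0 0 0 -0.1;0 0 0 0 0 0 -0.1;0 0 0 0 0 0 -0.1;0 0 0 0 0 0 0"

```text
time_s: 5.68
position: [0.5913, 0.2454, 0.0424]
tool_rot: [[-0.999, 0.032, 0.005], [0.032, 0.999, 0.001], [-0.005, 0.001, -1.0]]
ft_force: [5.5, 0.1, 1.6]
grip_width: 0.0137
gripper_force: 37.1
```

Run:
```python
from rel import *
rel([.5895,.2462,.040],180);s=env.observe();print(s["grip_width"],s["gripper_force"],s["ft_force"],s["wrist_torque"])
```

```text
tool mm [1.8 0.7 2.4] yaw 178.1 q6 -76.2 turn rad about tool z -0.033
0.013660671156621519 37.11724877357483 [5.49458823 0.1134039  1.57714088] [-0.03777401 -0.79562746  0.13230995]
```

Request:
servo_tool:
  deltas: "0 0 0 0 0 0 -0.04;0 0 0 0 0 0 -0.04;0 0 0 0 0 0 0"

```text
time_s: 5.93
position: [0.5914, 0.2454, 0.0424]
tool_rot: [[-0.999, -0.042, 0.005], [-0.042, 0.999, 0.001], [-0.005, 0.001, -1.0]]
ft_force: [5.6, 0.0, 1.7]
grip_width: 0.0132
gripper_force: 39.5
```

Run:
```python
from rel import *
rel([.5895,.2462,.040],180);s=env.observe();print(s["grip_width"],s["gripper_force"],s["ft_force"],s["wrist_torque"])
```

```text
tool mm [1.8 0.9 2.4] yaw -177.6 q6 -80.5 turn rad about tool z 0.042
0.013197957187477464 39.47457790374756 [5.55722020e+00 5.01189311e-03 1.69179585e+00] [-0.03265719 -0.93624051 -0.78468577]
```

Request:
servo_tool:
  deltas: "0 0 0 0 0 0 0.04;0 0 -10 0 0 0 0;0 0 -20 0 0 0 0;0 0 -20 0 0 0 0;0 0 -20 0 0 0 0;0 0 -20 0 0 0 0;0 0 -20 0 0 0 0;0 0 -20 0 0 0 0"

```text
time_s: 6.6
position: [0.5923, 0.1153, 0.0425]
tool_rot: [[-1.0, -0.002, 0.007], [-0.002, 1.0, 0.002], [-0.007, 0.002, -1.0]]
ft_force: [9.0, 61.3, 13.0]
grip_width: 0.0134
gripper_force: 42.1
```

Request:
servo_tool:
  deltas: "0 0 -10 0 0 0 0;0 0 -4 0 0 0 0;0 0 0 0 0 0 0"

```text
time_s: 6.85
position: [0.5921, 0.1152, 0.0426]
tool_rot: [[-1.0, -0.002, 0.01], [-0.001, 1.0, 0.025], [-0.01, 0.025, -1.0]]
ft_force: [14.7, 76.3, -4.2]
grip_width: 0.0135
gripper_force: 39.8
```

Request:
servo_tool:
  deltas: "0 0 -4 0 0 0 0;0 0 -3 0 0 0 0;0 0 0 0 0 0 0"

```text
time_s: 7.1
position: [0.592, 0.1142, 0.0427]
tool_rot: [[-1.0, -0.003, 0.011], [-0.003, 0.999, 0.034], [-0.011, 0.034, -0.999]]
ft_force: [17.5, 106.1, -4.3]
grip_width: 0.0129
gripper_force: 52.7
```

Request:
servo_tool:
  deltas: "0 0 8 0 0 0 0;0 0 8 0 0 0 0;0 0 0 0 0 0 0"

```text
time_s: 7.35
position: [0.5921, 0.1166, 0.0426]
tool_rot: [[-1.0, -0.005, 0.008], [-0.005, 1.0, 0.007], [-0.008, 0.007, -1.0]]
ft_force: [10.4, 29.1, -1.1]
grip_width: 0.0133
gripper_force: 37.1
```

Run:
```python
from rel import *
rel([.5895,.2462,.040],180);s=env.observe();print(s["ft_force"],s["position"],s["wrist_torque"])
p=env.get_image("wrist");save(p,"w2")
p=env.get_image("top")
K=p["camera_matrix"];T=p["world_to_cam"];R=T[:3,:3];t=T[:3,3]
v,u=np.mgrid[0:480,0:640];d=p["depth"]
P=np.stack([(u-K[0,2])/K[0,0]*d,(v-K[1,2])/K[1,1]*d,d],-1)-t;P=P@R
for lo,hi in ((.09,.1),):
    m=(P[...,2]>lo)&(P[...,2]<hi)&(abs(P[...,0]-.59)<.03)&(P[...,1]>.2);print("head edge y",np.percentile(P[m][:,1],[0,1,3]))
m=(abs(P[...,0]-.56)<.006)&(P[...,1]>.0)&(P[...,1]<.36);Q=P[m];Q=Q[np.argsort(Q[:,1])]
for y in np.arange(.04,.36,.006):
    w=abs(Q[:,1]-y)<.004
    if w.any(): print(round(y,3),round(float(np.median(Q[w][:,2])),3),end="; ")
```

```text
tool mm [  2.  129.6   3.5] yaw -179.7 q6 -90.8 turn rad about tool z 0.005
[10.3654714  29.12607272 -1.10174355] [0.5921356  0.11655103 0.04255455] [ 4.71407167 -1.50455236  0.07643188]
head edge y [0.35559161 0.35650794 0.36014357]
0.04 0.002; 0.046 0.006; 0.052 0.318; 0.058 0.362; 0.064 0.365; 0.07 0.019; 0.076 0.323; 0.082 0.325; 0.088 0.329; 0.094 0.329; 0.1 0.326; 0.106 0.327; 0.112 0.328; 0.118 0.327; 0.124 0.327; 0.13 0.327; 0.136 0.327; 0.142 0.329; 0.148 0.328; 0.154 0.34; 0.16 0.362; 0.166 0.368; 0.172 0.369; 0.268 0.026; 0.274 0.026; 0.28 0.025; 0.286 0.026; 0.292 0.026; 0.298 0.025; 0.304 0.026; 0.31 0.026; 0.316 0.033; 0.322 0.036; 0.328 0.016; 0.334 0.016; 0.34 0.014; 0.346 0.014; 0.352 0.016; 0.358 0.083;
```

View pics/w2.png

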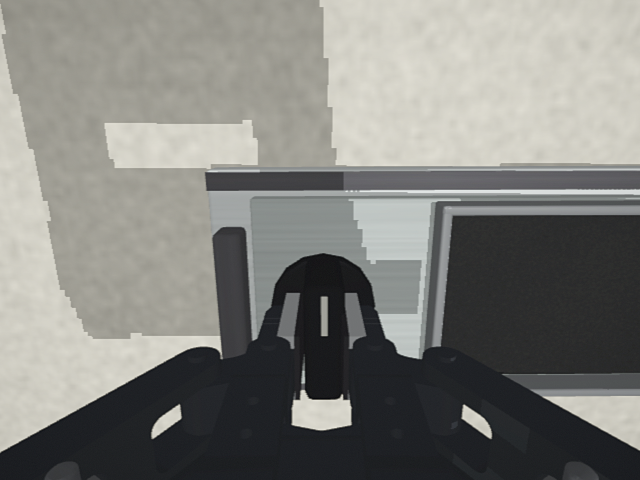

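Request:
servo_tool:
  deltas: "0 0 3 0 0 0 0;0 0 0 0 0 0 0.1;0 0 0 0 0 0 0.1;0 0 0 0 0 0 0.1;0 0 0 0 0 0 0.1;0 0 0 0 0 0 0.1;0 0 0 0 0 0 0.1;0 0 0 0 0 0 0.1"

```text
time_s: 8.12
position: [0.5922, 0.1171, 0.0425]
tool_rot: [[-0.763, 0.646, 0.008], [0.646, 0.763, 0.006], [-0.002, 0.01, -1.0]]
ft_force: [10.2, 20.3, -0.8]
grip_width: 0.0132
gripper_force: 36.9
```

Request:
servo_tool:
  deltas: "0 0 0 0 0 0 0.1;0 0 0 0 0 0 0.1;0 0 0 0 0 0 0.1;0 0 0 0 0 0 0.1;0 0 0 0 0 0 0.1;0 0 0 0 0 0 0.05;0 0 0 0 0 0 0"

```text
time_s: 8.7
position: [0.5923, 0.1173, 0.0426]
tool_rot: [[-0.315, 0.949, 0.008], [0.949, 0.315, 0.007], [0.004, 0.01, -1.0]]
ft_force: [10.0, 22.2, -1.1]
grip_width: 0.0133
gripper_force: 36.8
```

Run:
```python
from rel import *
rel([.5895,.1162,.040],100);s=env.observe();print(s["ft_force"],s["position"],s["wrist_torque"])
```

```text
tool mm [-0.2 -3.   2.6] yaw 108.4 q6 -18.8 turn rad about tool z 0.146
[ 9.96623618 22.1909778  -1.12922276] [0.59231472 0.11732231 0.04259743] [ 3.48242808 -1.4059433   0.00425957]
```

Request:
servo_tool:
  deltas: "0 0 0 0 0 0 0.07;0 0 0 0 0 0 0.07;0 0 0 0 0 0 0.04;0 0 0 0 0 0 0"

```text
time_s: 9.03
position: [0.5924, 0.1173, 0.0426]
tool_rot: [[-0.142, 0.99, 0.008], [0.99, 0.142, 0.006], [0.005, 0.009, -1.0]]
ft_force: [10.3, 21.3, -2.1]
grip_width: 0.0131
gripper_force: 39.8
```

Run:
```python
from rel import *
rel([.5895,.1162,.040],100);s=env.observe();print(s["ft_force"],s["position"],s["wrist_torque"])
```

```text
tool mm [-0.7 -3.   2.6] yaw 98.2 q6 -8.6 turn rad about tool z -0.032
[10.26609638 21.34359072 -2.0500843 ] [0.59239005 0.11734969 0.04264912] [ 3.58343935 -1.45305547  0.74305862]
```

Request:
servo_tool:
  deltas: "1 0 0 0 0 0 0;1 0 0 0 0 0 0;1 0 0 0 0 0 0;1 0 0 -30 0 0 0;1 0 0 -40 0 0 0;1 0 0 -40 0 0 0;1 0 0 -40 0 0 -0.12;1 0 0 -40 0 0 -0.12"

```text
time_s: 9.7
position: [0.5891, 0.1129, 0.2334]
tool_rot: [[-0.378, 0.926, -0.0], [0.926, 0.378, -0.0], [-0.0, -0.0, -1.0]]
ft_force: [2.0, 0.2, 0.2]
grip_width: 0.0857
gripper_force: 0.0
```

Request:
servo_tool:
  deltas: "1 0 0 -40 0 0 -0.12;1 0 0 -30 0 0 -0.12;1 0 0 0 0 0 -0.12;1 0 0 0 0 0 -0.12;1 0 0 0 0 0 -0.12;1 0 0 0 0 0 -0.12;1 0 0 0 0 0 -0.12;1 0 0 0 0 0 -0.12"

```text
time_s: 10.37
position: [0.5895, 0.1129, 0.3013]
tool_rot: [[-0.975, 0.221, -0.001], [0.221, 0.975, -0.0], [0.001, -0.0, -1.0]]
ft_force: [0.2, 0.0, 0.3]
grip_width: 0.085
gripper_force: 0.0
```

Request:
servo_tool:
  deltas: "1 0 -10 0 0 0 -0.12;1 5 -20 0 0 0 -0.12;1 15 -35 0 0 0 0;1 15 -35 0 0 0 0;1 15 -35 0 0 0 0;1 15 -35 0 0 0 0;1 15 -35 0 0 0 0;1 15 -35 0 0 0 0"

```text
time_s: 11.03
position: [0.4915, -0.1285, 0.3014]
tool_rot: [[-1.0, -0.012, -0.0], [-0.012, 1.0, -0.0], [0.0, -0.0, -1.0]]
ft_force: [1.2, 0.7, 0.4]
grip_width: 0.0854
gripper_force: 0.0
```

Request:
servo_tool:
  deltas: "1 10 -35 0 0 0 0;1 10 -20 0 0 0 0;1 0 0 0 0 0 0;1 0 0 0 0 0 0"

```text
time_s: 11.37
position: [0.4729, -0.1831, 0.3013]
tool_rot: [[-1.0, -0.009, -0.0], [-0.009, 1.0, 0.0], [0.0, 0.0, -1.0]]
ft_force: [-0.4, 0.3, 0.3]
grip_width: 0.0856
gripper_force: 0.0
```

Run:
```python
from rel import *
np.set_printoptions(precision=3,suppress=True)
s=env.observe();print(s["position"],s["tool_rot"],s["q"])
p=env.get_image("wrist");save(p,"w3")
for n,z in [("tray",0),("outline",0),("cup1",.004),("marker",.007)]:
    for r in env.spot_point(n,p)[:7]: print(n,round(r["conf"],2),np.round(r["uv"]),at_z(p,r["uv"],z))
```

```text
[ 0.473 -0.183  0.301] [[-1.    -0.009 -0.   ]
 [-0.009  1.     0.   ]
 [ 0.     0.    -1.   ]] [ -34.559   15.011   72.896   -0.002   92.125 -125.094]
tray 0.73 [339. 248.] [ 0.53  -0.162  0.   ]
tray 0.65 [310.  37.] [ 0.308 -0.196  0.   ]
cup1 0.8 [302. 229.] [ 0.506 -0.205  0.004]
cup1 0.78 [376. 217.] [ 0.492 -0.121  0.004]
marker 0.74 [494. 137.] [ 0.403 -0.     0.007]
```

View pics/w3.png

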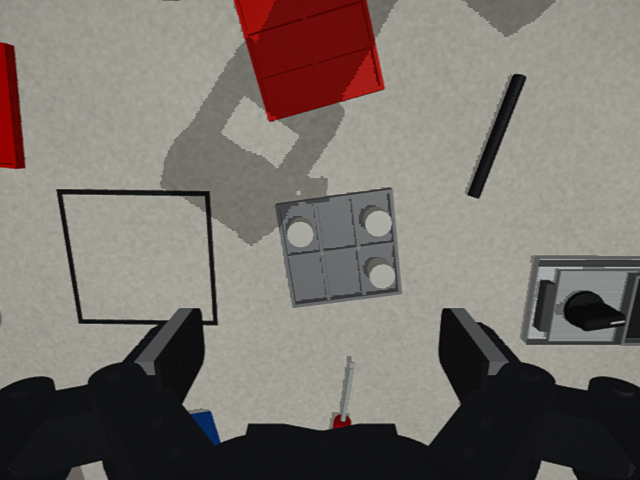

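```bash
cat >> h.py <<'E'
def cloud(p):
    K=p["camera_matrix"];T=p["world_to_cam"];R=T[:3,:3];t=T[:3,3]
    v,u=np.mgrid[0:480,0:640];d=p["depth"]
    return (np.stack([(u-K[0,2])/K[0,0]*d,(v-K[1,2])/K[1,1]*d,d],-1)-t)@R
def tray(p,c=(.53,-.16),r=.12):
    P=cloud(p);i=p["img"].astype(int);sat=i.max(2)-i.min(2)
    near=(abs(P[...,0]-c[0])<r)&(abs(P[...,1]-c[1])<r)&(p["depth"]>0)&(P[...,2]<.05)
    m=near&(P[...,2]>.0285)
    n,l,stt,_=cv2.connectedComponentsWithStats(m.astype(np.uint8))
    for k in range(1,n):
        if stt[k,4]>60:
            Q=P[l==k];x=cv2.minEnclosingCircle((Q[:,:2]*1000).astype(np.float32));print("cup top",x,np.median(Q[:,2]),stt[k,4])
    m=near&(P[...,2]>.0085)&(sat<40);n,l,stt,_=cv2.connectedComponentsWithStats(m.astype(np.uint8));k=1+np.argmax(stt[1:,4])
    m=(l==k)&(P[...,2]<.019)
    Q=(P[m][:,:2]*1000).astype(np.float32);print("tray rect",cv2.minAreaRect(Q),len(Q))
E
python3 - <<'E'
from h import *
p=env.get_image("wrist");tray(p)
i=p["img"];g=i.max(2)
P=cloud(p)
m=(g<40)&(abs(P[...,2])<.006)&(P[...,1]<-.24)&(P[...,0]<.63)&(P[...,0]>.42)
n,l,s,_=cv2.connectedComponentsWithStats(m.astype(np.uint8));k=1+np.argmax(s[1:,4])
print("outline",cv2.minAreaRect((P[l==k][:,:2]*1000).astype(np.float32)),s[k])
E
```

```text
cup top ((492.7076110839844, -121.57192993164062), 14.481012344360352) 0.031050494559561565 549
cup top ((505.6727600097656, -205.46817016601562), 14.327802658081055) 0.031122533850026952 537
cup top ((552.626220703125, -114.75386810302734), 14.787067413330078) 0.03098647775811105 502
tray rect ((529.41015625, -160.702392578125), (124.91039276123047, 130.39231872558594), 8.419317245483398) 2966
outline ((547.1494140625, -395.3074951171875), (171.05673217773438, 165.21572875976562), 89.82066345214844) [  55  188  160  135 1795]
```

Request:
servo_tool:
  deltas: "0.6 -10 31 16 0 0 0;0.6 -10 31 16 0 0 0;0.6 0 0 16 0 0 0.119;0.6 0 0 16 0 0 0.119;0.6 0 0 16 0 0 0.119;0.6 0 0 16 0 0 0.119;0.6 0 0 16 0 0 0.119;0.6 0 0 16 0 0 0.119"

```text
time_s: 12.33
position: [0.493, -0.1191, 0.1726]
tool_rot: [[-0.761, 0.649, 0.0], [0.649, 0.761, -0.0], [-0.0, 0.0, -1.0]]
ft_force: [-0.2, 0.4, 0.6]
grip_width: 0.0514
gripper_force: 0.0
```

Request:
servo_tool:
  deltas: "0.6 0 0 16 0 0 0.119;0.6 0 0 16 0 0 0.119;0.6 0 0 16 0 0 0.119;0.6 0 0 16 0 0 0.119;0.6 0 0 5 0 0 0.119;0.6 0 0 0 0 0 0.119;0.6 0 0 0 0 0 0;0.6 0 0 0 0 0 0"

```text
time_s: 13.0
position: [0.4931, -0.1194, 0.1044]
tool_rot: [[-0.159, 0.987, 0.0], [0.987, 0.159, -0.0], [-0.0, 0.0, -1.0]]
ft_force: [0.5, 0.6, 1.0]
grip_width: 0.0515
gripper_force: 0.0
```

Run:
```python
from rel import *
rel([.4927,-.1216,.016],98.4);print(env.observe()["grip_width"])
```

```text
tool mm [-2.1 -0.7 88.4] yaw 99.1 q6 -36.1 turn rad about tool z 0.013
0.05146232755375488
```

Request:
servo_tool:
  deltas: "0.6 -2 -1 25 0 0 0.013;0.6 0 0 25 0 0 0;0.6 0 0 25 0 0 0;0.6 0 0 12.5 0 0 0;0.6 0 0 0 0 0 0"

```text
time_s: 13.42
position: [0.4912, -0.1213, 0.0148]
tool_rot: [[-0.145, 0.989, -0.004], [0.989, 0.145, 0.002], [0.002, -0.003, -1.0]]
ft_force: [0.2, -0.1, -0.3]
grip_width: 0.0514
gripper_force: 0.0
```

Request:
servo_tool:
  deltas: "0 0 0 0 0 0 0;0 0 0 0 0 0 0;0 0 0 0 0 0 0;0 0 0 0 0 0 0;0 0 0 0 0 0 0"
  newtons: 20

```text
time_s: 13.83
position: [0.4928, -0.1222, 0.0179]
tool_rot: [[-0.142, 0.99, 0.002], [0.99, 0.142, -0.001], [-0.001, 0.002, -1.0]]
ft_force: [-0.5, 1.0, 7.4]
grip_width: 0.0278
gripper_force: 20.1
```

Run:
```python
from rel import *
rel([.592,.175,.036],90);s=env.observe();print(s["grip_width"],s["gripper_force"],s["position"],s["ft_force"])
```

```text
tool mm [280.1 140.4 -18.2] yaw 98.2 q6 -35.5 turn rad about tool z 0.142
0.02778153581661162 20.128766298294067 [ 0.49282461 -0.12218747  0.01794501] [-0.45399383  0.95253664  7.40427784]
```

Request:
servo_tool:
  deltas: "0 0 0 -20 0 0 0;0 0 0 -36 0 0 0;0 0 0 -36 0 0 0;0 36 17.5 0 0 0 0;0 36 17.5 0 0 0 0;0 36 17.5 0 0 0 0;0 36 17.5 0 0 0 0;0 36 17.5 0 0 0 0"

```text
time_s: 14.5
position: [0.5535, 0.0705, 0.1093]
tool_rot: [[-0.142, 0.99, 0.001], [0.99, 0.142, -0.0], [-0.0, 0.001, -1.0]]
ft_force: [0.6, 0.4, -0.2]
grip_width: 0.0278
gripper_force: 20.0
```

Request:
servo_tool:
  deltas: "0 36 17.5 0 0 0 0;0 36 17.5 0 0 0 0;0 36 17.5 0 0 0 0;0 0 0 0 0 0 0.07;0 0 0 0 0 0 0.07;0 0 0 0 0 0 0;0 0 0 0 0 0 0"

```text
time_s: 15.08
position: [0.5898, 0.1829, 0.1089]
tool_rot: [[-0.004, 1.0, -0.0], [1.0, 0.004, -0.0], [-0.0, -0.0, -1.0]]
ft_force: [-0.3, 0.1, 0.8]
grip_width: 0.0278
gripper_force: 20.0
```

Run:
```python
from rel import *
rel([.590,.185,.039],90);s=env.observe();print(s["grip_width"],s["gripper_force"],s["position"],s["ft_force"])
p=env.get_image("wrist");save(p,"w4")
P=cloud(p)
for x0 in (.57,.61):
  m=(abs(P[...,0]-x0)<.004)&(abs(P[...,2]-.036)<.004)&(P[...,1]>.13)&(P[...,1]<.33);print(np.round(np.percentile(P[m][:,1],[0,10,50,90,100]),4))
m=(abs(P[...,1]-.26)<.03)&(abs(P[...,2]-.036)<.004)&(abs(P[...,0]-.59)<.06);x=P[m][:,0];print(x.min(),np.median(x[x<.59]),np.median(x[x>.59]),x.max())
```

```text
tool mm [ 2.1  0.2 69.9] yaw 90.2 q6 6.0 turn rad about tool z 0.004
0.027822453544492667 19.99476134777069 [0.58984455 0.18293048 0.10894845] [-0.29675718  0.08120491  0.81976352]
[0.1634 0.1639 0.166  0.1672 0.1675]
[0.1634 0.1639 0.1661 0.1674 0.1679]
0.5467860686158535 0.5494097684467661 0.6306967665917775 0.6336639700800014
```

View pics/w4.png

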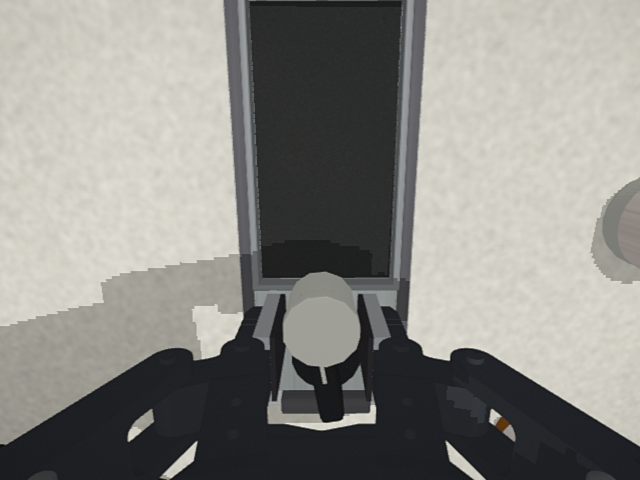

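Request:
servo_tool:
  deltas: "0 9 0 25 0 0 0;0 0 0 25 0 0 0;0 0 0 14 0 0 0;0 0 0 5 0 0 0;0 0 0 0 0 0 0;0 0 0 0 0 0 0"

```text
time_s: 15.63
position: [0.5904, 0.1916, 0.0405]
tool_rot: [[-0.002, 1.0, 0.001], [1.0, 0.002, 0.0], [0.0, 0.001, -1.0]]
ft_force: [-0.4, 0.0, -0.1]
grip_width: 0.0279
gripper_force: 20.1
```

Run:
```python
from rel import *
rel([.590,.192,.038],90);s=env.observe();print(s["ft_force"])
```

```text
tool mm [ 0.4 -0.4  2.5] yaw 90.1 q6 6.9 turn rad about tool z 0.002
[-0.36850536  0.03514005 -0.14101987]
```

Request:
servo_tool:
  deltas: "0 0 0 1.5 0 0 0;0 0 0 1 0 0 0;0.45 0 0 0 0 0 0;0.45 0 0 0 0 0 0;0.45 0 0 0 0 0 0;0.45 0 0 -20 0 0 0;0.6 0 0 -30 0 0 0;0.6 0 0 -25 0 0 0"

```text
time_s: 16.3
position: [0.5899, 0.192, 0.1135]
tool_rot: [[-0.002, 1.0, -0.0], [1.0, 0.002, -0.0], [-0.0, -0.0, -1.0]]
ft_force: [0.0, 0.3, 0.8]
grip_width: 0.0515
gripper_force: 0.0
```

Request:
servo_tool:
  deltas: "0.6 -38 -4.7 0 0 0 0;0.6 -38 -4.7 0 0 0 0;0.6 -38 -4.7 0 0 0 0;0.6 -38 -4.7 0 0 0 0;0.6 -38 -4.7 0 0 0 0;0.6 -38 -4.7 0 0 0 0;0.6 -38 -4.7 0 0 0 0;0.6 -38 -4.7 0 0 0 0"

```text
time_s: 16.97
position: [0.5525, -0.1139, 0.1125]
tool_rot: [[-0.002, 1.0, 0.0], [1.0, 0.002, -0.0], [-0.0, 0.0, -1.0]]
ft_force: [0.3, 0.5, 0.3]
grip_width: 0.0514
gripper_force: 0.0
```

Request:
servo_tool:
  deltas: "0.6 0 0 0 0 0 -0.07;0.6 0 0 0 0 0 -0.07;0.6 0 0 0 0 0 0"

```text
time_s: 17.22
position: [0.5528, -0.1129, 0.1124]
tool_rot: [[-0.143, 0.99, 0.0], [0.99, 0.143, 0.0], [-0.0, 0.0, -1.0]]
ft_force: [0.5, 0.3, 0.7]
grip_width: 0.0511
gripper_force: 0.0
```

Run:
```python
from rel import *
p=env.get_image("side");tray(p,(.53,-.18),.14)
p=env.get_image("top");tray(p,(.53,-.18),.14)
rel([.5526,-.1148,.017],98.4)
```

```text
cup top ((474.8983154296875, -206.332763671875), 14.83385944366455) 0.03160248688468335 70
cup top ((523.8851318359375, -116.35140228271484), 15.915520668029785) 0.030817917567569346 76
tray rect ((500.7081604003906, -162.53164672851562), (124.23365783691406, 135.7737579345703), 8.239787101745605) 594
cup top ((477.8577880859375, -206.83645629882812), 13.757339477539062) 0.033113883463991335 67
tray rect ((489.57012939453125, -205.3004150390625), (82.58982849121094, 157.37164306640625), 65.45252990722656) 208
tool mm [-2.7 -0.8 95.4] yaw 98.0 q6 -31.5 turn rad about tool z -0.007
```

Request:
servo_tool:
  deltas: "0.6 0 -15 0 0 0 0;0.6 0 -14.5 -10 0 0 0;0.6 0 0 -25 0 0 0;0.6 0 0 0 0 0 0;0.6 0 0 0 0 0 0"

```text
time_s: 17.73
position: [0.5243, -0.116, 0.1484]
tool_rot: [[-0.141, 0.99, 0.003], [0.99, 0.141, -0.001], [-0.002, 0.002, -1.0]]
ft_force: [0.6, -0.1, -0.4]
grip_width: 0.051
gripper_force: 0.0
```

Run:
```python
from rel import *
p=env.get_image("wrist");tray(p,(.50,-.16),.12);save(p,"w5")
rel([.524,-.1164,.017],98.4)
```

```text
cup top ((522.0609130859375, -116.33503723144531), 14.41691780090332) 0.031098510839029144 1331
cup top ((485.7655944824219, -207.9788818359375), 10.071656227111816) 0.03100209874073164 79
tray rect ((498.77020263671875, -162.755126953125), (124.43119812011719, 130.8302459716797), 8.438881874084473) 6340
tool mm [-5.000e-01 -1.000e-01  1.304e+02] yaw 98.1 q6 -33.2 turn rad about tool z -0.005
```

View pics/w5.png

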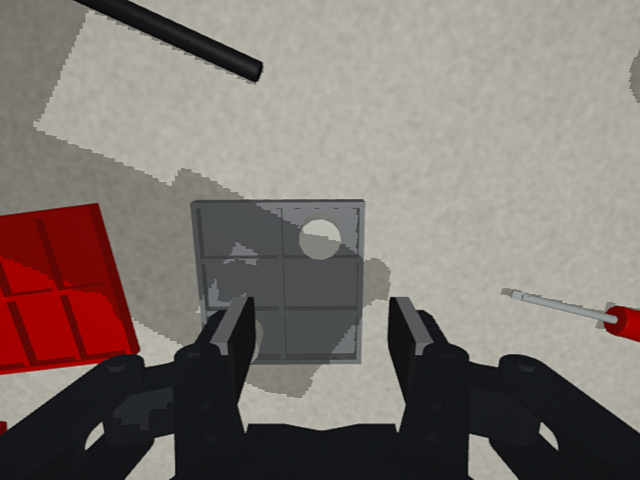

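Request:
servo_tool:
  deltas: "0.6 0 -2.2 30 0 0 0;0.6 0 0 30 0 0 0;0.6 0 0 30 0 0 0;0.6 0 0 25 0 0 0;0.6 0 0 15 0 0 0;0.6 0 0 0 0 0 0"

```text
time_s: 18.28
position: [0.5197, -0.1154, 0.0136]
tool_rot: [[-0.141, 0.99, -0.007], [0.99, 0.141, 0.003], [0.004, -0.006, -1.0]]
ft_force: [-0.2, -0.2, 0.6]
grip_width: 0.0514
gripper_force: 0.0
```

Request:
servo_tool:
  deltas: "0 0 0 0 0 0 0;0 0 0 0 0 0 0;0 0 0 0 0 0 0;0 0 0 0 0 0 0;0 0 0 0 0 0 0"

```text
time_s: 18.7
position: [0.5219, -0.1167, 0.0181]
tool_rot: [[-0.141, 0.99, 0.001], [0.99, 0.141, -0.001], [-0.001, 0.001, -1.0]]
ft_force: [0.2, 0.1, -1.2]
grip_width: 0.0277
gripper_force: 19.7
```

Request:
servo_tool:
  deltas: "0 0 0 -20 0 0 0;0 0 0 -36 0 0 0;0 0 0 -36 0 0 0;0 0 0 0 0 0 0.07;0 0 0 0 0 0 0.07;0 0 0 0 0 0 0"

```text
time_s: 19.2
position: [0.5217, -0.1166, 0.1103]
tool_rot: [[0.0, 1.0, 0.002], [1.0, -0.0, -0.001], [-0.001, 0.002, -1.0]]
ft_force: [-0.1, 1.0, -0.4]
grip_width: 0.0274
gripper_force: 19.9
```

Run:
```python
from rel import *
rel([.590,.242,.038],90);s=env.observe();print(s["grip_width"],s["gripper_force"],s["position"],s["ft_force"])
```

```text
tool mm [358.7  68.   72.2] yaw 90.0 q6 -25.3 turn rad about tool z -0.0
0.0273533283327926 19.887947738170624 [ 0.52172798 -0.1166135   0.11031338] [-0.12640196  0.99468623 -0.44712618]
```

Request:
servo_tool:
  deltas: "0 20 3.5 0 0 0 0;0 36 7 0 0 0 0;0 36 7 0 0 0 0;0 36 7 0 0 0 0;0 36 7 0 0 0 0;0 36 7 0 0 0 0;0 36 7 0 0 0 0;0 36 7 0 0 0 0"

```text
time_s: 19.87
position: [0.5734, 0.1574, 0.1092]
tool_rot: [[-0.004, 1.0, -0.001], [1.0, 0.004, -0.0], [-0.0, -0.001, -1.0]]
ft_force: [-0.2, -0.5, 0.2]
grip_width: 0.0277
gripper_force: 19.9
```

Request:
servo_tool:
  deltas: "0 36 7 0 0 0 0;0 36 7 0 0 0 0;0 15 2.5 0 0 0 0;0 0 0 30 0 0 0;0 0 0 25 0 0 0;0 0 0 12 0 0 0;0 0 0 0 0 0 0;0 0 0 0 0 0 0"

```text
time_s: 20.53
position: [0.5898, 0.2425, 0.0421]
tool_rot: [[-0.003, 1.0, -0.001], [1.0, 0.003, -0.0], [-0.0, -0.001, -1.0]]
ft_force: [1.0, 0.6, 0.9]
grip_width: 0.028
gripper_force: 20.2
```

Run:
```python
from rel import *
rel([.590,.242,.038],90);s=env.observe();print(s["ft_force"])
```

```text
tool mm [-0.5  0.2  4.1] yaw 90.2 q6 11.5 turn rad about tool z 0.003
[1.01709361 0.64960298 0.8758468 ]
```

Request:
servo_tool:
  deltas: "0 0 0 2.5 0 0 0;0 0 0 1.5 0 0 0;0.45 0 0 0 0 0 0;0.45 0 0 0 0 0 0;0.45 0 0 0 0 0 0;0.45 0 0 -20 0 0 0;0.6 0 0 -30 0 0 0;0.6 0 0 -25 0 0 0"

```text
time_s: 21.2
position: [0.5899, 0.2425, 0.1148]
tool_rot: [[-0.002, 1.0, 0.0], [1.0, 0.002, 0.0], [0.0, 0.0, -1.0]]
ft_force: [0.0, 0.4, 0.3]
grip_width: 0.0514
gripper_force: 0.0
```

Request:
servo_tool:
  deltas: "0.6 -37.5 -9.6 0 0 0 0;0.6 -37.5 -9.6 0 0 0 0;0.6 -37.5 -9.6 0 0 0 0;0.6 -37.5 -9.6 0 0 0 0;0.6 -37.5 -9.6 0 0 0 0;0.6 -37.5 -9.6 0 0 0 0;0.6 -37.5 -9.6 0 0 0 0;0.6 -37.5 -9.6 0 0 0 0"

```text
time_s: 21.87
position: [0.513, -0.0593, 0.1138]
tool_rot: [[-0.002, 1.0, 0.001], [1.0, 0.002, -0.0], [-0.0, 0.001, -1.0]]
ft_force: [0.4, 0.2, 0.3]
grip_width: 0.0513
gripper_force: 0.0
```

Request:
servo_tool:
  deltas: "0.6 -37.5 -9.6 0 0 0 0;0.6 -37.5 -9.6 0 0 0 0;0.6 -37.5 -9.6 0 0 0 0;0.6 -37.5 -9.6 -20 0 0 0;0.6 0 0 -20 0 0 -0.073;0.6 0 0 0 0 0 -0.073;0.6 0 0 0 0 0 0;0.6 0 0 0 0 0 0"

```text
time_s: 22.53
position: [0.4758, -0.2059, 0.1525]
tool_rot: [[-0.145, 0.989, -0.0], [0.989, 0.145, 0.0], [0.0, -0.0, -1.0]]
ft_force: [-0.3, 0.3, -0.0]
grip_width: 0.0515
gripper_force: 0.0
```

Run:
```python
from rel import *
p=env.get_image("wrist");tray(p,(.50,-.16),.12)
rel([.4751,-.2075,.018],98.4)
p=env.get_image("top");P=cloud(p);m=(P[...,2]>.044)&(P[...,2]<.06)&(abs(P[...,0]-.59)<.038)&(P[...,1]>.16)&(P[...,1]<.32)
n,l,s,c=cv2.connectedComponentsWithStats(m.astype(np.uint8))
for k in range(1,n): print("placed",P[l==k].mean(0),s[k,4])
```

```text
cup top ((474.9623718261719, -207.18528747558594), 14.453103065490723) 0.031136131300813344 1299
tray rect ((498.90704345703125, -162.97445678710938), (124.50321197509766, 130.3096466064453), 8.406795501708984) 7910
tool mm [ -1.9  -0.9 134.1] yaw 98.4 q6 -44.8 turn rad about tool z -0.0
placed [0.59174875 0.24096986 0.05256315] 76
placed [0.59241345 0.19027445 0.05291644] 71
placed [0.55232456 0.24925693 0.04555624] 1
```

Both cups stand in the trough; take the third.

Request:
servo_tool:
  deltas: "0.6 -1.5 -1 30 0 0 0;0.6 0 0 30 0 0 0;0.6 0 0 30 0 0 0;0.6 0 0 28 0 0 0;0.6 0 0 16 0 0 0;0.6 0 0 0 0 0 0"

```text
time_s: 23.13
position: [0.4737, -0.2061, 0.0151]
tool_rot: [[-0.147, 0.989, -0.006], [0.989, 0.147, 0.004], [0.005, -0.005, -1.0]]
ft_force: [-0.7, -0.3, -1.1]
grip_width: 0.0513
gripper_force: 0.0
```

Request:
servo_tool:
  deltas: "0 0 0 0 0 0 0;0 0 0 0 0 0 0;0 0 0 0 0 0 0;0 0 0 0 0 0 0;0 0 0 0 0 0 0"

```text
time_s: 23.55
position: [0.4757, -0.2079, 0.0194]
tool_rot: [[-0.147, 0.989, 0.002], [0.989, 0.147, -0.001], [-0.001, 0.001, -1.0]]
ft_force: [0.2, 0.7, 4.7]
grip_width: 0.0277
gripper_force: 20.0
```

Request:
servo_tool:
  deltas: "0 0 0 -20 0 0 0;0 0 0 -36 0 0 0;0 0 0 -36 0 0 0;0 0 0 0 0 0 0.073;0 0 0 0 0 0 0.073;0 0 0 0 0 0 0"

```text
time_s: 24.05
position: [0.4753, -0.2077, 0.1114]
tool_rot: [[0.001, 1.0, 0.001], [1.0, -0.001, -0.001], [-0.001, 0.001, -1.0]]
ft_force: [0.4, -0.3, -0.1]
grip_width: 0.028
gripper_force: 19.9
```

Run:
```python
from rel import *
rel([.590,.291,.038],90);s=env.observe();print(s["grip_width"],s["gripper_force"],s["position"],s["ft_force"])
```

```text
tool mm [498.9 114.2  73.1] yaw 90.0 q6 -36.7 turn rad about tool z -0.001
0.02799730633054945 19.90815907716751 [ 0.47533326 -0.2077308   0.1114131 ] [ 0.40768444 -0.32849577 -0.10185965]
```

Request:
servo_tool:
  deltas: "0 20 4.6 0 0 0 0;0 36 8.2 0 0 0 0;0 36 8.2 0 0 0 0;0 36 8.2 0 0 0 0;0 36 8.2 0 0 0 0;0 36 8.2 0 0 0 0;0 36 8.2 0 0 0 0;0 36 8.2 0 0 0 0"

```text
time_s: 24.72
position: [0.5366, 0.0663, 0.1104]
tool_rot: [[-0.004, 1.0, -0.0], [1.0, 0.004, 0.0], [0.0, -0.0, -1.0]]
ft_force: [0.6, -0.3, -0.4]
grip_width: 0.0277
gripper_force: 19.9
```

Request:
servo_tool:
  deltas: "0 36 8.2 0 0 0 0;0 36 8.2 0 0 0 0;0 36 8.2 0 0 0 0;0 36 8.2 0 0 0 0;0 36 8.2 0 0 0 0;0 36 8.2 0 0 0 0;0 11 3 0 0 0 0;0 0 0 0 0 0 0"

```text
time_s: 25.38
position: [0.5881, 0.2944, 0.1096]
tool_rot: [[-0.008, 1.0, -0.0], [1.0, 0.008, 0.0], [0.0, -0.0, -1.0]]
ft_force: [-0.8, -0.2, -0.4]
grip_width: 0.0279
gripper_force: 19.9
```

Request:
servo_tool:
  deltas: "0 0 0 30 0 0 0;0 0 0 25 0 0 0;0 0 0 10 0 0 0;0 0 0 0 0 0 0;0 0 0 0 0 0 0"

```text
time_s: 25.8
position: [0.5887, 0.2909, 0.046]
tool_rot: [[-0.002, 1.0, -0.0], [1.0, 0.002, -0.0], [-0.0, -0.0, -1.0]]
ft_force: [0.4, -0.7, -0.3]
grip_width: 0.0279
gripper_force: 19.9
```

Run:
```python
from rel import *
rel([.590,.291,.039],90);s=env.observe();print(s["ft_force"])
```

```text
tool mm [0.1 1.3 7. ] yaw 90.1 q6 15.9 turn rad about tool z 0.002
[ 0.4244774  -0.66058638 -0.2776575 ]
```

Request:
servo_tool:
  deltas: "0 0 0 4 0 0 0;0 0 0 2.5 0 0 0;0.45 0 0 0 0 0 0;0.45 0 0 0 0 0 0;0.45 0 0 0 0 0 0;0.45 0 0 -20 0 0 0;0.6 0 0 -30 0 0 0;0.6 0 0 -25 0 0 0"

```text
time_s: 26.47
position: [0.5884, 0.2916, 0.1155]
tool_rot: [[-0.002, 1.0, 0.0], [1.0, 0.002, 0.0], [0.0, 0.0, -1.0]]
ft_force: [-0.1, -0.5, -0.1]
grip_width: 0.0516
gripper_force: 0.0
```

Request:
servo_tool:
  deltas: "0.6 -35 0 0 0 0 0;0.6 -35 0 0 0 0 0;0.6 -35 0 0 0 0 0;0.6 -35 0 0 0 0 0;0.6 -34 1 0 0 0 0;0.6 0 0 0 0 0 -0.087;0.6 0 0 0 0 0 -0.087;0.6 0 0 0 0 0 0"

```text
time_s: 27.13
position: [0.59, 0.1169, 0.1143]
tool_rot: [[-0.177, 0.984, 0.001], [0.984, 0.177, 0.0], [-0.0, 0.001, -1.0]]
ft_force: [0.2, 0.1, -0.5]
grip_width: 0.0512
gripper_force: 0.0
```

Run:
```python
from rel import *
p=env.get_image("top");P=cloud(p)
m=(P[...,2]>.044)&(P[...,2]<.06)&(abs(P[...,0]-.59)<.038)&(P[...,1]>.165)&(P[...,1]<.32)
n,l,s,c=cv2.connectedComponentsWithStats(m.astype(np.uint8))
for k in range(1,n): print("placed",P[l==k].mean(0),s[k,4])
p=env.get_image("wrist");save(p,"w6");P=cloud(p)
m=(abs(P[...,2]-.066)<.003)&(abs(P[...,1]-.116)<.03)&(abs(P[...,0]-.59)<.022)
print(cv2.minAreaRect((P[m][:,:2]*1000).astype(np.float32)),m.sum())
for r in env.spot_point("clamp_grip",p)[:2]: print(r["conf"],at_z(p,r["uv"],.056))
rel([.5902,.1163,.041],100)
```

```text
placed [0.59089105 0.29156158 0.05334606] 66
placed [0.59703277 0.19053615 0.05344793] 43
((591.100341796875, 117.6717529296875), (13.658945083618164, 43.149784088134766), 10.708550453186035) 1990
0.88 [0.59133977 0.11684251 0.056     ]
tool mm [-1.6  0.1 73.1] yaw 100.0 q6 -9.9 turn rad about tool z -0.001
```

View pics/w6.png

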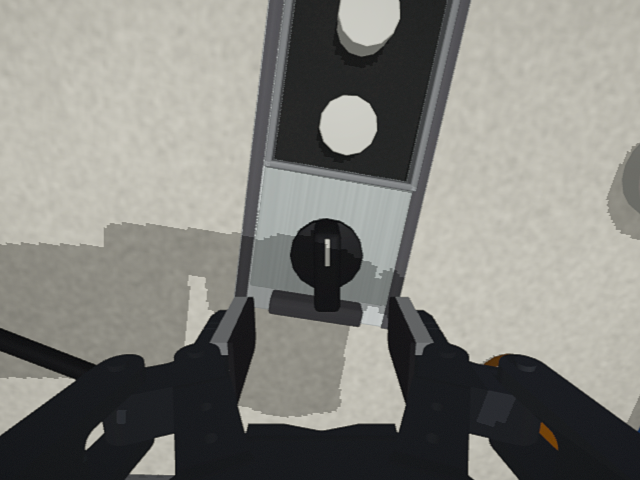

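Request:
servo_tool:
  deltas: "0.6 0 1 25 0 0 -0.01;0.6 0 0 25 0 0 0;0.6 0 0 15 0 0 0;0.6 0 0 7 0 0 0;0.6 0 0 0 0 0 0"

```text
time_s: 27.7
position: [0.5901, 0.1181, 0.0406]
tool_rot: [[-0.184, 0.983, -0.003], [0.983, 0.184, -0.0], [0.0, -0.003, -1.0]]
ft_force: [0.1, 0.0, 0.4]
grip_width: 0.0512
gripper_force: 0.0
```

Request:
servo_tool:
  deltas: "0 0 0 0 0 0 0;0 0 0 0 0 0 0;0 0 0 0 0 0 0;0 0 0 0 0 0 0;0 0 0 0 0 0 0"
  newtons: 30

```text
time_s: 28.12
position: [0.5925, 0.1181, 0.0434]
tool_rot: [[-0.185, 0.983, 0.005], [0.983, 0.185, 0.001], [-0.0, 0.005, -1.0]]
ft_force: [5.4, 2.6, 1.0]
grip_width: 0.0134
gripper_force: 34.2
```

Request:
servo_tool:
  deltas: "0 0 0 0 0 0 -0.1;0 0 0 0 0 0 -0.1;0 0 0 0 0 0 -0.1;0 0 0 0 0 0 -0.1;0 0 0 0 0 0 -0.1;0 0 0 0 0 0 -0.1;0 0 0 0 0 0 -0.1;0 0 0 0 0 0 -0.1"

```text
time_s: 28.78
position: [0.5921, 0.1176, 0.0434]
tool_rot: [[-0.836, 0.548, 0.004], [0.548, 0.836, -0.0], [-0.003, 0.002, -1.0]]
ft_force: [2.5, -0.6, 2.1]
grip_width: 0.0136
gripper_force: 34.3
```

Request:
servo_tool:
  deltas: "0 0 0 0 0 0 -0.1;0 0 0 0 0 0 -0.1;0 0 0 0 0 0 -0.1;0 0 0 0 0 0 -0.1;0 0 0 0 0 0 -0.1;0 0 0 0 0 0 -0.05;0 0 0 0 0 0 0"

```text
time_s: 29.37
position: [0.592, 0.1174, 0.0433]
tool_rot: [[-0.999, 0.033, 0.004], [0.033, 0.999, -0.001], [-0.004, -0.001, -1.0]]
ft_force: [2.4, -1.6, 4.0]
grip_width: 0.0134
gripper_force: 34.5
```

Run:
```python
from rel import *
rel([.591,.267,.041],180);s=env.observe();print(s["grip_width"],s["gripper_force"],s["position"],s["ft_force"],s["wrist_torque"])
```

```text
tool mm [  5.9 149.5   2.2] yaw 178.1 q6 -88.1 turn rad about tool z -0.033
0.013405439229339433 34.53956723213196 [0.59196189 0.11740311 0.04329978] [ 2.37531958 -1.63842495  4.03241374] [-0.3874104  -0.40971367  0.04179221]
```

Request:
servo_tool:
  deltas: "0 0 4 0 0 0 -0.033;0 0 8 0 0 0 0;0 0 12 0 0 0 0;0 0 16 0 0 0 0;0 0 16 0 0 0 0;0 0 16 0 0 0 0;0 0 16 0 0 0 0;0 0 14 0 0 0 0"

```text
time_s: 30.03
position: [0.5913, 0.2204, 0.0433]
tool_rot: [[-1.0, 0.004, 0.001], [0.004, 1.0, -0.0], [-0.001, -0.0, -1.0]]
ft_force: [-1.2, -2.2, 6.2]
grip_width: 0.0133
gripper_force: 35.0
```

Request:
servo_tool:
  deltas: "0 0 12 0 0 0 0;0 0 10 0 0 0 0;0 0 8 0 0 0 0;0 0 6 0 0 0 0;0 0 4 0 0 0 0;0 0 2 0 0 0 0;0 0 0 0 0 0 0;0 0 0 0 0 0 0"

```text
time_s: 30.7
position: [0.591, 0.2624, 0.0433]
tool_rot: [[-1.0, 0.003, 0.001], [0.003, 1.0, 0.001], [-0.001, 0.001, -1.0]]
ft_force: [-2.3, 1.5, 6.8]
grip_width: 0.0133
gripper_force: 35.0
```

Request:
servo_tool:
  deltas: "0 0 2 0 0 0 0;0 0 2 0 0 0 0;0 0 2 0 0 0 0;0 0 0 0 0 0 0"

```text
time_s: 31.03
position: [0.591, 0.2673, 0.0433]
tool_rot: [[-1.0, 0.004, 0.0], [0.004, 1.0, -0.001], [-0.0, -0.001, -1.0]]
ft_force: [-2.7, -4.5, 8.7]
grip_width: 0.0131
gripper_force: 35.2
```

Request:
servo_tool:
  deltas: "0 0 2 0 0 0 0;0 0 2 0 0 0 0;0 0 0 0 0 0 0;0 0 0 0 0 0 0"

```text
time_s: 31.37
position: [0.591, 0.2677, 0.0433]
tool_rot: [[-1.0, 0.005, -0.001], [0.005, 1.0, -0.007], [0.001, -0.007, -1.0]]
ft_force: [-4.4, -20.9, 12.3]
grip_width: 0.0132
gripper_force: 35.6
```

Run:
```python
from rel import *
rel([.591,.267,.041],100);s=env.observe();print(s["position"],s["ft_force"],s["wrist_torque"])
```

```text
tool mm [ 0.  -0.7  2.3] yaw 179.7 q6 -75.5 turn rad about tool z 1.392
[0.591013   0.26767552 0.04331866] [ -4.39582036 -20.88792134  12.28356973] [-3.61531437  0.80153871  0.04149199]
```

Request:
servo_tool:
  deltas: "0 0 0 0 0 0 0.1;0 0 0 0 0 0 0.1;0 0 0 0 0 0 0.1;0 0 0 0 0 0 0.1;0 0 0 0 0 0 0.1;0 0 0 0 0 0 0.1;0 0 0 0 0 0 0.1;0 0 0 0 0 0 0.1"

```text
time_s: 32.03
position: [0.5912, 0.2682, 0.0433]
tool_rot: [[-0.69, 0.724, -0.001], [0.724, 0.69, -0.006], [-0.004, -0.005, -1.0]]
ft_force: [-2.7, -18.0, 11.1]
grip_width: 0.0133
gripper_force: 35.5
```

Request:
servo_tool:
  deltas: "0 0 0 0 0 0 0.1;0 0 0 0 0 0 0.1;0 0 0 0 0 0 0.1;0 0 0 0 0 0 0.1;0 0 0 0 0 0 0.1;0 0 0 0 0 0 0.08;0 0 0 0 0 0 0.04;0 0 0 0 0 0 0"

```text
time_s: 32.7
position: [0.5916, 0.2686, 0.0434]
tool_rot: [[-0.145, 0.989, 0.0], [0.989, 0.145, -0.006], [-0.006, -0.0, -1.0]]
ft_force: [-1.4, -16.5, 9.4]
grip_width: 0.0131
gripper_force: 38.2
```

Run:
```python
from rel import *
rel([.591,.267,.041],100);s=env.observe();print(s["position"],s["ft_force"],s["wrist_torque"])
```

```text
tool mm [-1.5 -0.8  2.4] yaw 98.3 q6 5.9 turn rad about tool z -0.029
[0.59155791 0.26856184 0.04340858] [ -1.42904066 -16.54226386   9.37587793] [-2.71108445  0.3300479   0.59778894]
```

Request:
servo_tool:
  deltas: "0.6 0 0 0 0 0 0;0.6 0 0 0 0 0 0;0.6 0 0 0 0 0 0;0.6 0 0 -20 0 0 0;0.6 0 0 -36 0 0 0;0.5 0 0 -36 0 0 0;0.5 0 0 -25 0 0 0;0.5 0 0 0 0 0 0"

```text
time_s: 33.37
position: [0.593, 0.2728, 0.1652]
tool_rot: [[-0.148, 0.989, 0.01], [0.989, 0.148, 0.003], [0.001, 0.01, -1.0]]
ft_force: [0.2, 0.4, 0.7]
grip_width: 0.0424
gripper_force: 0.0
```

Request:
servo_tool:
  deltas: "0.5 -34.5 -12.9 0 0 0 0;0.5 -34.5 -12.9 0 0 0 0;0.5 -34.5 -12.9 0 0 0 0;0.5 -34.5 -12.9 0 0 0 0;0.5 -34.5 -12.9 0 0 0 0;0.5 -34.5 -12.9 0 0 0 0;0.5 -34.5 -12.9 0 0 0 0;0.5 -34.5 -12.9 0 0 0 0"

```text
time_s: 34.03
position: [0.5293, -0.0177, 0.1586]
tool_rot: [[-0.148, 0.989, -0.0], [0.989, 0.148, 0.0], [0.0, -0.0, -1.0]]
ft_force: [0.1, 0.2, -0.1]
grip_width: 0.0429
gripper_force: 0.0
```

Request:
servo_tool:
  deltas: "0.5 -34.5 -12.9 0 0 0 0;0.5 -34.5 -12.9 0 0 0 0;0.5 -34.5 -12.9 0 0 0 0;0.5 -34.5 -12.9 0 0 0 0;0.5 0 0 0 0 0 0;0.5 0 0 0 0 0 0"

```text
time_s: 34.53
position: [0.4991, -0.1618, 0.1585]
tool_rot: [[-0.145, 0.989, -0.001], [0.989, 0.145, 0.001], [0.001, -0.0, -1.0]]
ft_force: [-0.2, -0.5, -0.8]
grip_width: 0.0429
gripper_force: 0.0
```

Run:
```python
from rel import *
p=env.get_image("wrist");save(p,"w7");tray(p,(.50,-.16),.12)
rel([.4989,-.163,.008],98.4)
p=env.get_image("side");save(p,"s7")
p=env.get_image("top");P=cloud(p)
m=(P[...,2]>.063)&(P[...,2]<.072)&(abs(P[...,0]-.59)<.03)&(P[...,1]>.2)&(P[...,1]<.3)
print("knob",cv2.minAreaRect((P[m][:,:2]*1000).astype(np.float32)),m.sum())
```

```text
tray rect ((498.72564697265625, -162.60923767089844), (124.48873138427734, 130.0631103515625), 8.43481159210205) 6293
tool mm [ -2.4  -0.7 150.6] yaw 98.4 q6 -39.2 turn rad about tool z 0.001
knob ((592.8405151367188, 266.65423583984375), (15.452546119689941, 43.315162658691406), 9.739368438720703) 63
```

View pics/s7.png

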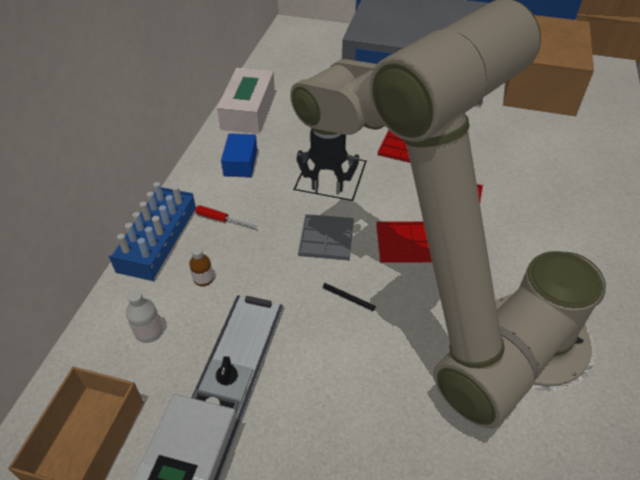

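Request:
servo_tool:
  deltas: "0.5 -1 -0.5 36 0 0 0;0.5 0 0 36 0 0 0;0.5 0 0 36 0 0 0;0.5 0 0 25 0 0 0;0.5 0 0 12 0 0 0;0.5 0 0 4 0 0 0;0.5 0 0 0 0 0 0;0.5 0 0 0 0 0 0"

```text
time_s: 35.35
position: [0.4998, -0.1612, 0.0107]
tool_rot: [[-0.15, 0.989, 0.001], [0.989, 0.15, -0.001], [-0.001, 0.001, -1.0]]
ft_force: [-0.1, 0.2, 0.5]
grip_width: 0.0431
gripper_force: 0.0
```

Request:
servo_tool:
  deltas: "0 0 0 0 0 0 0;0 0 0 0 0 0 0;0 0 0 0 0 0 0;0 0 0 0 0 0 0;0 0 0 0 0 0 0;0 0 0 0 0 0 0;0 0 0 0 0 0 0"
  newtons: 40

```text
time_s: 35.93
position: [0.4995, -0.1618, 0.0107]
tool_rot: [[-0.148, 0.989, 0.001], [0.989, 0.148, -0.001], [-0.001, 0.001, -1.0]]
ft_force: [-1.6, 1.4, 7.3]
grip_width: 0.0012
gripper_force: 39.6
```

Run:
```python
from rel import *
rel([.547,-.395,.008],90);s=env.observe();print(s["grip_width"],s["gripper_force"],s["position"],s["ft_force"])
```

```text
tool mm [-237.6   12.4    2.9] yaw 98.5 q6 -39.4 turn rad about tool z 0.149
0.0012020478981711227 39.56651151180267 [ 0.49949401 -0.16183858  0.01072178] [-1.58297661  1.37212259  7.29223997]
```

Request:
servo_tool:
  deltas: "0 -5 0.3 0 0 0 0;0 -10 0.5 0 0 0 0;0 -10 0.5 0 0 0 0;0 -5 0.3 0 0 0 0;0 0 0 0 0 0 0"

```text
time_s: 36.35
position: [0.5056, -0.192, 0.0107]
tool_rot: [[-0.148, 0.989, 0.001], [0.989, 0.148, -0.001], [-0.001, 0.001, -1.0]]
ft_force: [-1.1, 0.0, 5.5]
grip_width: 0.0012
gripper_force: 39.6
```

Run:
```python
from rel import *
p=env.get_image("wrist");tray(p,(.50,-.19),.12)
rel([.547,-.395,.008],90);s=env.observe();print(s["grip_width"],s["gripper_force"],s["position"],s["ft_force"])
```

```text
cup top ((497.1524658203125, -192.68954467773438), 12.918526649475098) 0.04112325502074539 1341
cup top ((509.87030029296875, -190.5283203125), 12.910469055175781) 0.04089208963696295 1316
tray rect ((503.158203125, -186.4337158203125), (125.12965393066406, 117.32180786132812), 8.566377639770508) 16975
tool mm [-206.9   10.9    3. ] yaw 98.5 q6 -41.8 turn rad about tool z 0.149
0.0014109198281312405 39.420236349105835 [ 0.50562531 -0.19196945  0.0107166 ] [-2.11554424 -1.46496851  4.62516883]
```

Request:
servo_tool:
  deltas: "0 0 0 0 0 0 0.05;0 0 0 0 0 0 0.05;0 0 0 0 0 0 0.05;0 -8 1.6 0 0 0 0;0 -16 3.2 0 0 0 0;0 -20 4 0 0 0 0;0 -20 4 0 0 0 0;0 -20 4 0 0 0 0"

```text
time_s: 37.07
position: [0.5221, -0.2752, 0.0107]
tool_rot: [[0.001, 1.0, 0.0], [1.0, -0.001, 0.001], [0.001, 0.0, -1.0]]
ft_force: [-0.7, 4.7, 8.7]
grip_width: 0.0012
gripper_force: 39.7
```

Request:
servo_tool:
  deltas: "0 -20 4 0 0 0 0;0 -20 4 0 0 0 0;0 -20 4 0 0 0 0;0 -20 4 0 0 0 0;0 -16 3.2 0 0 0 0;0 -10 2 0 0 0 0;0 -4 1 0 0 0 0;0 0 0 0 0 0 0"

```text
time_s: 37.73
position: [0.5443, -0.3864, 0.0108]
tool_rot: [[0.002, 1.0, 0.001], [1.0, -0.002, -0.001], [-0.001, 0.001, -1.0]]
ft_force: [-1.1, -2.0, 4.2]
grip_width: 0.001
gripper_force: 39.4
```

Run:
```python
from rel import *
rel([.547,-.395,.008],90)
p=env.get_image("wrist");save(p,"w8")
```

```text
tool mm [-8.6  2.7  2.8] yaw 89.9 q6 -45.4 turn rad about tool z -0.002
```

View pics/w8.png

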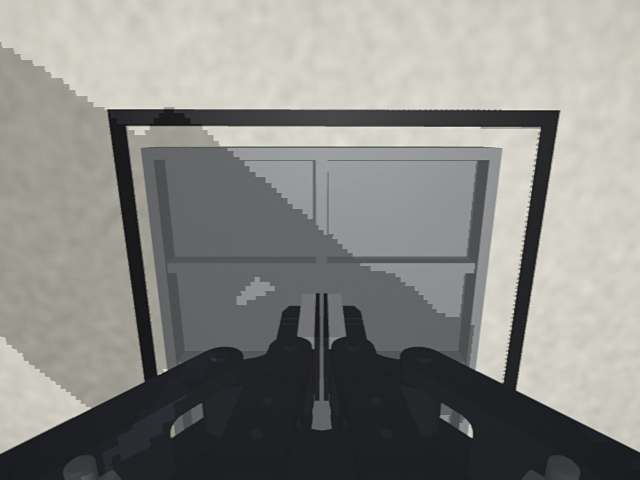

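Request:
servo_tool:
  deltas: "0 -4 1.5 0 0 0 0;0 -4 1.5 0 0 0 0;0 0 0 0 0 0 0;0.2 0 0 0 0 0 0;0.2 0 0 0 0 0 0;0.2 0 0 -10 0 0 0;0.5 0 0 -30 0 0 0;0.5 0 0 -36 0 0 0"

```text
time_s: 38.45
position: [0.5461, -0.3923, 0.085]
tool_rot: [[0.001, 1.0, -0.004], [1.0, -0.001, 0.004], [0.004, -0.004, -1.0]]
ft_force: [-0.2, -0.4, 0.9]
grip_width: 0.0404
gripper_force: 0.0
```

Request:
servo_tool:
  deltas: "0.5 -10 0 -36 0 0 0;0.5 -30 -30 -36 0 0 0;0.5 -30 -30 -30 0 0 0;0.5 0 0 0 0 0 0;0.5 0 0 0 0 0 0"

```text
time_s: 38.87
position: [0.4996, -0.451, 0.1749]
tool_rot: [[0.004, 1.0, 0.002], [1.0, -0.004, -0.002], [-0.002, 0.002, -1.0]]
ft_force: [0.0, 1.4, -1.1]
grip_width: 0.0428
gripper_force: 0.0
```

Run:
```python
from rel import *
p=env.get_image("wrist");save(p,"w9");tray(p,(.547,-.395),.11)
g=p["img"].max(2);P=cloud(p)
m=(g<40)&(abs(P[...,2])<.006)&(P[...,1]<-.28)&(P[...,1]>-.51)&(P[...,0]<.66)&(P[...,0]>.44)
n,l,s,_=cv2.connectedComponentsWithStats(m.astype(np.uint8));k=1+np.argmax(s[1:,4])
print("outline",cv2.minAreaRect((P[l==k][:,:2]*1000).astype(np.float32)),s[k])
print(env.observe()["position"])
```

```text
tray rect ((545.9332885742188, -394.1053466796875), (124.44660186767578, 130.31036376953125), 0.020186275243759155) 7171
outline ((546.8025512695312, -421.7685852050781), (165.58457946777344, 118.2113037109375), 0.5713515877723694) [ 279  105  215  151 2121]
[ 0.50014668 -0.44961822  0.17319148]
```

View pics/w9.png

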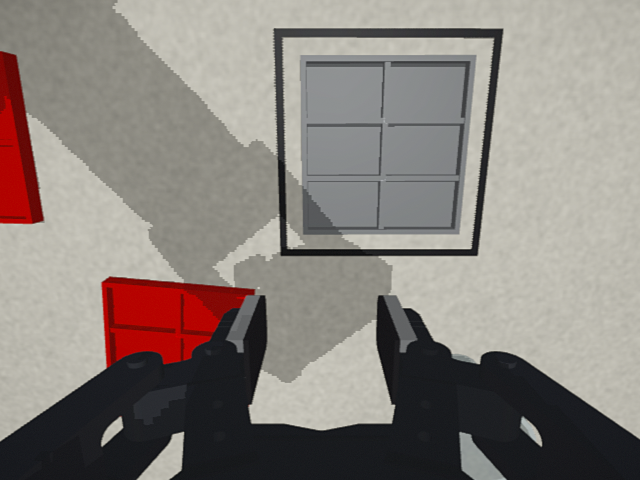

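Run:
```python
from rig import env
print(env.close_job())
```

```text
the job is handed in; nothing more can be done
None
```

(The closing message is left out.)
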